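# Close up the parts case: fold the inner flap, then shut the cover

## Robot

A 7-joint arm with a two-finger parallel gripper is mounted at the origin on a cart in front of the work surface, level with it; the furniture and walls round the work are solid. World frame = base frame: x ahead of the robot, y to its left, z up, the work surface at z = 0. Lengths are in m, angles in rad, forces in N, time in s.
With the tool pointing down it reaches from about 0.425 to 0.925 m from the base axis. Payload 6.8 kg.
Tool frame: the origin (TCP) lies on the front face of the gripper's body, between the roots of the fingers; the fingertips stand 73 mm ahead of it and the grasp point (between the pads) lies 54 mm ahead of it (tcp_to_tips is the distance from the TCP to the fingertips, in m); z points along the fingers, x is the direction in which the jaws open and shut, and the axes are right-handed (so a half turn about z gives the same grasp; the last joint's range is limited). The gripper opens to 85 mm and grips with 20 to 120 N. Pads are 22 mm wide; open, the fingers measure 114 mm over their backs; the gripper's body (76 mm by 85 mm) begins 54 mm behind the grasp point. The pads swing forward as they close: fully open they stand 13 mm farther back than shut.
Start: joints at [-1.343, 0.477, 0.022, 1.555, -0.011, 1.109, -0.083], TCP at [0.222, 0.637, 0.304] pointing down, gripper open.
Joint ranges: [-2.96, 2.96], [-0.34, 2.1], [-1.41, 1.46], [0.24, 2.44], [-1.37, 4.51], [0.17, 1.92], [-2.96, 2.96]. Speed limits (rad/s): [2.39, 2.39, 3.14, 3.14, 3.14, 3.14, 3.14].

## Interface

Orientations are given as a unit quaternion [w, x, y, z].
In Python, from station import get_obs, read_camera, hand_in, look_for, silhouettes, tcp_to_tips gives the robot as it stands. The module is installed in compiled form; this text tells all that it offers.
- The arm moves only by the tool apply_moves, never from a script. Its argument "moves" is a list of rows, each a list of 3 entries, a list of its own where there are three numbers: the shift along the tool's x, y, z in units of 25 mm (1.0 is 25 mm), then the turn, a rotation vector about the tool's x, y, z in units of 10 degrees (1.0 is 10 degrees), then the gripper's target within -1 to 1 (fully open at 1, half-way at 0, shut at -1). In form: [[[dx, dy, dz], [rx, ry, rz], jaw], ...]. A call has 1 to 20 rows; each row is the pose to reach, as a shift and turn from the pose commanded when the call began, along the tool's axes at that moment; what a row does not reach only later rows make up. A row lasts 1/8 s, in which the tool goes at most 62.5 mm and 10.7 degrees, less where a joint would pass 70% of its speed; a pose out of reach is approached as far as the arm can. A call with a gripper value outside its range is refused whole. The fingers move at their own pace and stop on an object; "force" is the grip in N (left out, the last holds). Time passes only in rows, so rows that repeat a pose let the fingers close. It gives the time, the measured TCP pose, the force and the opening at its end, in the units of the state.
- get_obs(): the state, without advancing time (a new reading comes with each control period).
- read_camera(name): name is "scene" or "top" or "wrist"; returns a dict with "color" (420x560x3 uint8, red, green, blue), "mtx" (3x3 intrinsics, pixels), "eye" and "rotation" of the camera in the world; the wrist camera has in their place "hand_eye" (4x4, takes a point from camera to tool coordinates, whose origin is the TCP and whose axes are the tool frame's). Camera axes: x right, y up, looking along -z (the intrinsics and any distortion apply to the point x, -y, -z); pixel columns grow to the right and rows downward; lengths in m; the calibration is good to about 2 mm. A picture is of the moment at which its call begins: read the wrist's pose just before it. There is no depth.
- hand_in(): hands the job in, once; it reports no verdict.
Trained networks look in the newest picture that a camera, given by its name, has taken for a name from the list of things; names that differ only in an ending like _2 or _b are one class to them, and where a whole thing is asked for, a point or a joint stands for the part that bears it (a point fixed in the world has none). Each returns a list of dicts, best first, with "conf" (0 to 1); they miss things now and then, are a little off and sometimes report something else, mostly with a low value. They report only what shows in the picture. A call takes as long as a camera call. They do not tell look-alikes from the thing itself.
- look_for(camera, query): "pixel" ([row, column] in pixels, amid what is visible of it).
- silhouettes(camera, query): "mask" (420x560 bool, what is visible of it) and "pixel" ([row, column] in pixels, amid what is visible of it).
The state is a dict: "t": time; "q": joint angles; "joint_vel": joint speeds; "joint_torque": joint torques, N m; "eef_pos": TCP position; "tool_rot": TCP orientation; "contact_force": force on the tool from outside, world axes, zero at the start; "torque": the same for the moment, N m; "gripper_width": opening from 0.0 (shut) to 1.0 (fully open).
Only numpy, scipy, OpenCV 4.12 (cv2) and the standard library are available. Lean on these libraries where they do the work, as an engineer would, in place of code of your own. Each camera call takes 0.05 s, during which the arm holds its last target.

## Task

Close up the grey steel parts case: with a fingertip push the small upright flap inside its right rim down flat over the two white nylon blocks, and only then swing the tall hinged cover on its left rim shut on top, fully home, without slamming it. Only push: do not pinch the flap or the cover between the fingers, lift nothing, do not shove the case along the trolley, and leave the parts in the case and the things standing beside it where they are.

Things in the scene. Friction and masses are not known exactly. Their poses are not given: they have to be found in the camera images.
- case: Grey steel parts case, open on top, loose (about 3 kg): 160 mm along x (wire grips stand 11 mm out of the ends), 170 along y, rim 70 high, walls 4. Origin: centre of underside; z up. x points away from the robot, y to its left, turned -0.6 to 0.2 rad. Hinge lines parallel to x: cover's at y=+85, z=74 mm; flap's at y=-77, z=58 mm, inside the -y rim. Must not shift over 15 mm.
- flap (a joint): Angle of the flap, rad: 0 = lying flat just below the rim (a stop); starts upright, 1.4 to 1.65 (outer stop 1.75). Steel sheet 144 mm along the case's x, 50 mm from hinge line to free edge, 3 mm thick plus a 1.5 mm raised panel on each face. It folds towards the case's +y; the stiff hinge keeps it wherever it is left; needs 1 to 3 N near the edge.
- cover (a joint): Angle of the cover, rad: 0 = shut, level on the rim (a stop); starts open at 1.45 to 1.9 (stop 2.0). Sheet 162 mm along the case's x, 172 mm from hinge line to free edge, 4 mm thick plus a 1.5 mm raised panel on each face. Swings shut towards the case's -y; the stiff hinge keeps it wherever it is left; needs 2 to 5 N near the edge. Slamming: faster than 3 rad/s.
- flap_edge (a point): Middle of the flap's free edge, in mid-thickness; x along the edge, y from the hinge line to the edge, z out of the outer face (the one that faces up when folded).
- cover_edge (a point): Middle of the cover's free edge, in mid-thickness; x along the edge, y from the edge to the hinge line, z out of the outer face (the top when shut).
- flap_outer: Raised panel on the flap's outer face, 124 x 26 mm (faces the case's -y when upright, up when folded); the face to push. Origin on the flap's hinge line.
- flap_inner: The same panel on the flap's other face. Fingers pressing on both panels at once count as pinching the flap.
- cover_outer: Raised panel on the cover's outer face, 142 x 148 mm (faces the case's +y when open, up when shut); the face to push. Origin on the cover's hinge line.
- cover_inner: The same panel on the cover's other face. Fingers pressing on both panels at once count as pinching the cover.
- block_a: White nylon block, 24 x 50 x 24 mm high, lying loose in the case's -y half. Origin: centre of its underside.
- block_b: White nylon block, 22 x 44 x 22 mm high, lying loose in the case's -y half. Origin: centre of its underside.
- bolt: Steel bolt, 57 mm long, lying loose in the case's +y half. Origin: centre of its underside.
- steel_bracket: Bystander: L-shaped steel angle bracket, 90 x 55 mm, 100 mm high, loose on the trolley near the trolley's front edge. Origin: centre of the underside.
- drilled_block: Bystander: flat steel block, 34 x 82 mm, 18 mm high, with a 22 mm round stub standing on it to 57 mm, loose on the trolley at the far left. Origin: centre of the underside.
- clamp_block: Bystander: grey steel clamp block, 76 x 80 mm, 56 mm high, loose on the trolley on whichever side (left or right) the case is not. Origin: centre of the underside.
Mind the look-alikes: they are no part of the job. Of the things like the block_b, leave any that is blue or pink; of the rest the smaller one is meant.

How it is judged:
By the outcome, as a careful person would: the job done as asked, in the order asked, and still so for the second after the job is handed in, with the robot touching nothing.
It also fails if it takes over 58 s, if anything falls off the work surface, if the arm or the gripper's body presses on something with over 40 N, if the wrist force passes 120 N, or if a joint passes its speed limit or range.

## Working session

There is one attempt and no reset: what is moved stays moved. The work goes in short steps, Python scripts to look and compute and a tool call to move; the robot and the scene stay as the last step left them, time stands still between calls to the robot, and variables do not carry over. Pictures are saved under pics/ and viewed, and the job is handed in when it is done.

Besides the shell and the picture viewer there is one more tool, called as a command line: name --argument value ..., lists and objects as JSON in quotes. apply_moves: Moves the arm, as the interface text tells. Its arguments: {"type":"object","properties":{"moves":{"type":"array"},"force":{"type":"number"}},"required":["moves"]}

```bash
mkdir -p pics
cat > h.py <<'E'
import numpy as np, cv2
from station import *
def save(name,fn):
    c=read_camera(name); cv2.imwrite('pics/'+fn,c['color'][:,:,::-1]); return c
E
python3 - <<'E'
from h import *
o=get_obs(); print({k:np.round(v,3) for k,v in o.items()}, tcp_to_tips)
for n in('scene','top'):
    c=save(n,n+'0.png'); print(n,c.keys()); print(c['mtx'],c['eye'],c['rotation'])
    for q in('case','flap','cover','block_b','bolt','steel_bracket','drilled_block','clamp_block','flap_edge','cover_edge','cover_outer','cover_inner','flap_outer','flap_inner'):
        print(q,[(np.round(d['pixel']),round(d['conf'],2)) for d in look_for(n,q)])
E
```

```text
{'t': np.float64(0.0), 'q': array([-1.343,  0.478,  0.022,  1.556, -0.011,  1.109, -0.083]), 'joint_vel': array([ 0.001,  0.001,  0.001, -0.001,  0.001,  0.001, -0.001]), 'joint_torque': array([ 0.0000e+00, -5.9645e+01,  1.6080e+00, -2.8119e+01,  1.3000e-02,
        1.0000e-02,  0.0000e+00]), 'eef_pos': array([0.222, 0.637, 0.303]), 'tool_rot': array([ 0.001,  0.815,  0.579, -0.001]), 'contact_force': array([ 0.294, -0.07 ,  0.03 ]), 'torque': array([-0.007,  0.016,  0.034]), 'gripper_width': np.float64(1.004)} 0.0726
scene dict_keys(['color', 'mtx', 'eye', 'rotation'])
[[462.86868546   0.         279.07265061]
 [  0.         462.86868546 208.73918656]
 [  0.           0.           1.        ]] [-0.04031854  1.06106463  1.184404  ] [-0.208658   -0.09764781  0.38323886  0.89445778]
case [(array([233., 227.]), 0.82)]
flap []
cover [(array([230., 209.]), 0.56)]
block_b [(array([286., 209.]), 0.64)]
bolt []
steel_bracket []
drilled_block [(array([289., 174.]), 0.55)]
clamp_block []
flap_edge [(array([215., 260.]), 0.45)]
cover_edge [(array([230., 211.]), 0.61), (array([228., 208.]), 0.48
[... 322 characters left out ...]
799121] [ 0.70898943  0.06383654 -0.07121427 -0.69870409]
case [(array([170., 201.]), 0.61)]
flap [(array([203., 237.]), 0.48)]
cover [(array([149., 181.]), 0.31)]
block_b [(array([184., 153.]), 0.8), (array([264., 375.]), 0.63), (array([190., 234.]), 0.58), (array([207., 219.]), 0.46)]
bolt []
steel_bracket [(array([244., 280.]), 0.94)]
drilled_block [(array([146., 141.]), 0.6)]
clamp_block [(array([225., 369.]), 0.87)]
flap_edge [(array([205., 234.]), 0.52)]
cover_edge [(array([152., 181.]), 0.67)]
cover_outer [(array([150., 179.]), 0.57)]
cover_inner [(array([150., 180.]), 0.73), (array([205., 237.]), 0.56)]
flap_outer [(array([219., 228.]), 0.47)]
flap_inner [(array([149., 179.]), 0.67)]
```

Run:
```python
import cv2
for n in('scene','top'):
    i=cv2.imread(f'pics/{n}0.png'); 
    cv2.imwrite(f'pics/{n}0z.png',cv2.resize(i[110:310,100:366],None,fx=3,fy=3,interpolation=2))
```

```text
(no output)
```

View pics/scene0.png

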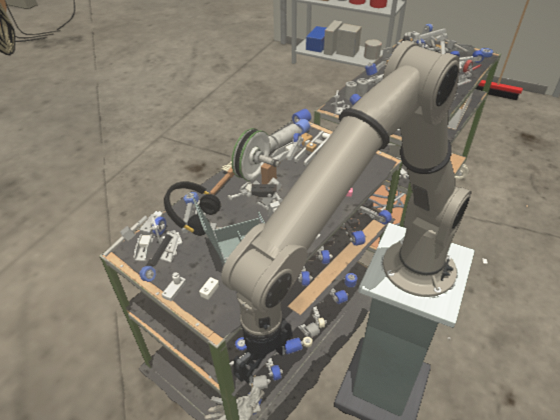

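View pics/top0.png

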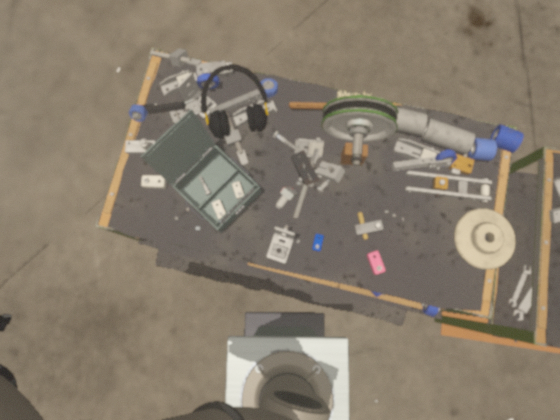

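View pics/scene0z.png

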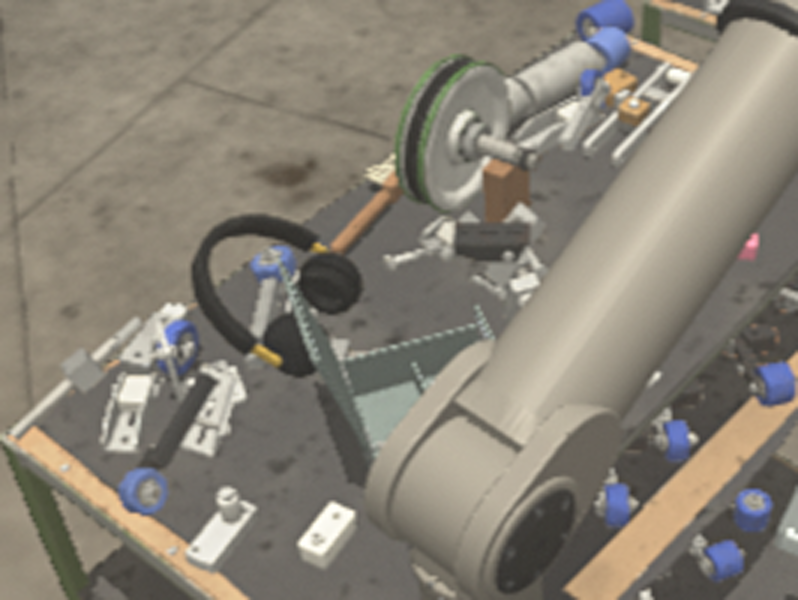

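View pics/top0z.png

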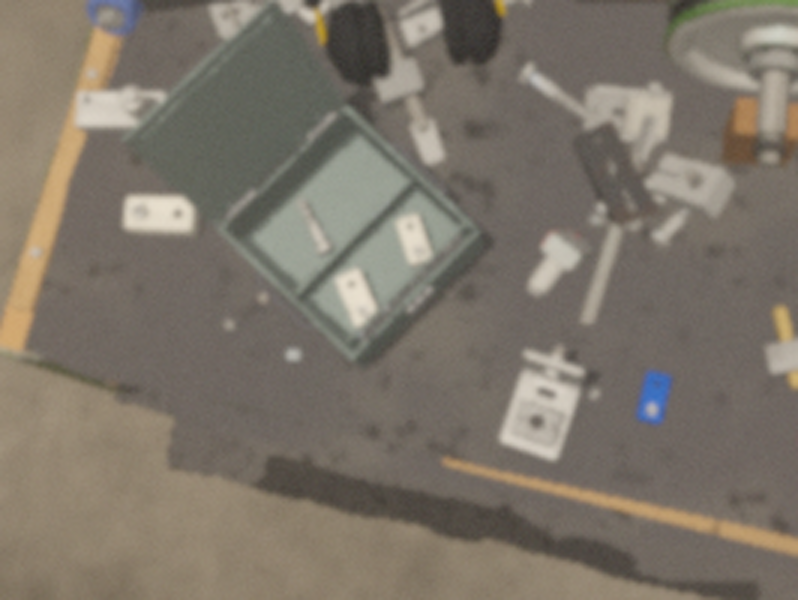

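```bash
cat >> h.py <<'E'
from scipy.spatial.transform import Rotation as R
from scipy.optimize import least_squares
def Rq(q): return R.from_quat([q[1],q[2],q[3],q[0]]).as_matrix()
def proj(c,P,eye=None,rot=None):
    eye=c['eye'] if eye is None else eye; rot=Rq(c['rotation']) if rot is None else rot
    p=(np.atleast_2d(P)-eye)@rot; p=p*[1,-1,-1]; u=p@c['mtx'].T; return u[:,:2]/u[:,2:]
def model(x,y,yaw,fl,cv):
    def T(P): 
        P=np.atleast_2d(P); c,s=np.cos(yaw),np.sin(yaw)
        return np.stack([x+c*P[:,0]-s*P[:,1],y+s*P[:,0]+c*P[:,1],P[:,2]],1)
    d={}
    d['rim']=T([[-.08,.085,.07],[.08,.085,.07],[.08,-.085,.07],[-.08,-.085,.07]])
    d['base']=T([[-.08,.085,0],[.08,.085,0],[.08,-.085,0],[-.08,-.085,0]])
    e=.172; d['cov']=T([[s*.081,.085-e*np.cos(cv),.074+e*np.sin(cv)] for s in(-1,1)])
    e=.05; d['flap']=T([[s*.072,-.077+e*np.cos(fl),.058+e*np.sin(fl)] for s in(-1,1)])
    d['covh']=T([[s*.081,.085,.074] for s in(-1,1)]); d['flaph']=T([[s*.072,-.077,.058] for s in(-1,1)])
    return d
def draw(c,m,fn,crop,f=3,eye=None,rot=None):
    im=cv2.resize(c['color'][:,:,::-1],None,fx=f,fy=f,interpolation=2).copy()
    P=lambda k:np.round(proj(c,m[k],eye,rot)*f+f/2-.5).astype(int)
    cv2.polylines(im,[P('rim')],True,(0,0,255),1); cv2.polylines(im,[P('base')],True,(255,0,255),1)
    a=P('covh');b=P('cov'); cv2.polylines(im,[np.array([a[0],b[0],b[1],a[1]])],True,(0,255,0),1)
    a=P('flaph');b=P('flap'); cv2.polylines(im,[np.array([a[0],b[0],b[1],a[1]])],True,(0,255,255),1)
    r0,r1,c0,c1=[v*f for v in crop]; cv2.imwrite('pics/'+fn,im[r0:r1,c0:c1])
E
python3 - <<'E'
from h import *
c=read_camera('top')
z=lambda a:np.array(a)/3.+[100,110]
def res(p):
    m=model(*p[:3],1.5,p[3])
    return np.r_[(proj(c,m['rim'])-z([[219,229],[345,110],[487,240],[357,360]])).ravel(),(proj(c,m['cov'])-z([[127,140],[272,5]])).ravel()]
s=least_squares(res,[.6,.25,-.5,1.7]); print(s.x,s.cost, s.fun.round(1)); 
draw(c,model(*s.x[:3],1.5,s.x[3]),'fit0.png',(90,290,110,370))
E
```

```text
[ 0.53635117  0.19219727 -0.74765402  1.83951718] 9.96294996663582 [ 0.2  1.3  1.1 -0.7 -1.1 -1.6 -0.6  1.7 -1.2  1.2  1.7 -2. ]
```

View pics/fit0.png

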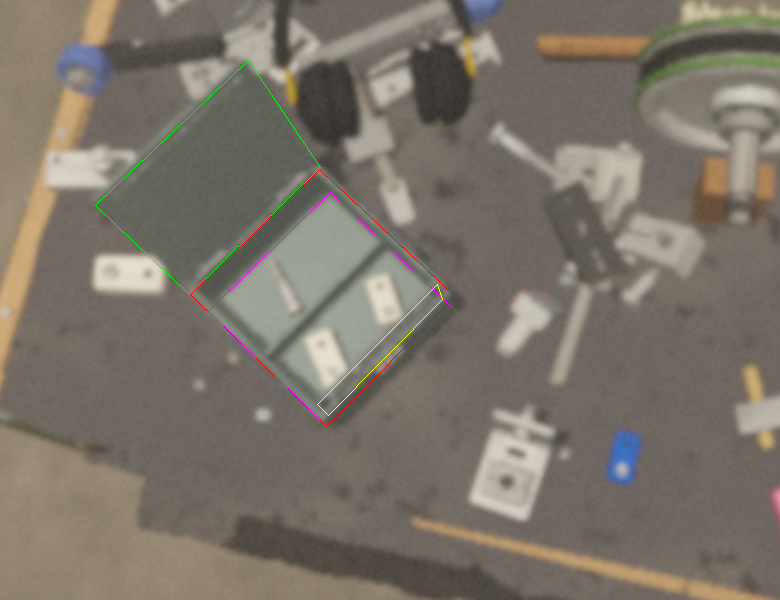

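Run:
```python
from h import *
a=np.mean([read_camera('top')['color'].astype(float) for _ in range(4)],0)
i=cv2.resize(a[105:235,135:270],None,fx=5.9,fy=4.6*5.9/4.6*0+4.6,interpolation=cv2.INTER_CUBIC)
i=cv2.resize(a[135:235,165:270],None,fx=6,fy=6,interpolation=cv2.INTER_CUBIC)
i=np.clip(i*1.5,0,255); cv2.imwrite('pics/t6.png',i[:,:,::-1])
i=cv2.resize(a[105:205,135:240],None,fx=6,fy=6,interpolation=cv2.INTER_CUBIC)
i=np.clip(i*1.5,0,255); cv2.imwrite('pics/t7.png',i[:,:,::-1])
```

```text
[ WARN:0@4.339] global loadsave.cpp:1063 imwrite_ Unsupported depth image for selected encoder is fallbacked to CV_8U.
```

View pics/t6.png

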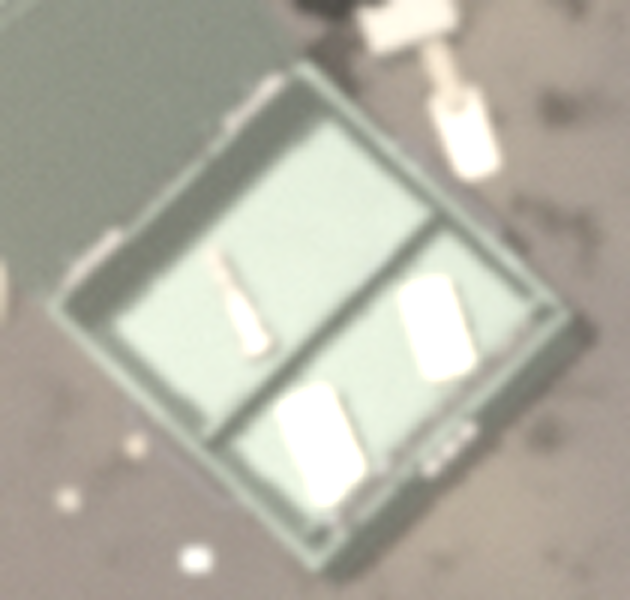

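View pics/t7.png

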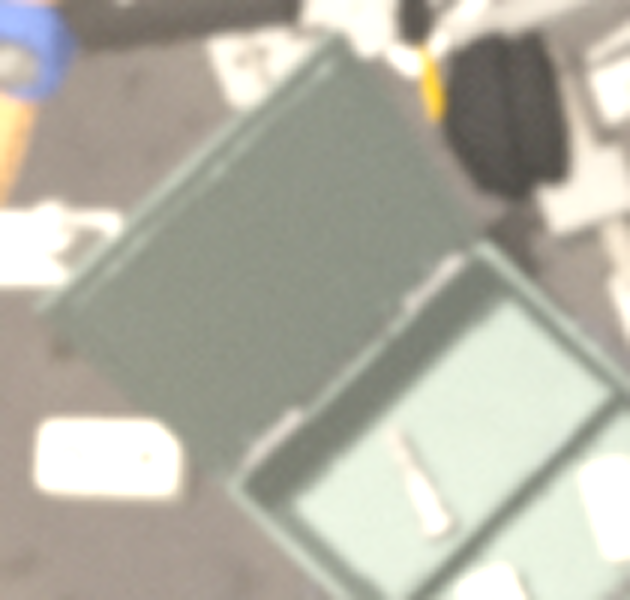

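Run:
```python
from h import *
c=read_camera('top')
z=lambda a,o:(np.array(a)-2.5)/6.+o
def res(p):
    m=model(*p[:3],p[4],p[3])
    return np.r_[(proj(c,m['rim'])-z([[52,305],[300,62],[575,313],[315,570]],[165,135])).ravel(),(proj(c,m['cov'])-z([[38,307],[340,35]],[135,105])).ravel(),(proj(c,m['flap'])-z([[318,535],[545,310]],[165,135])).ravel()]
s=least_squares(res,[.6,.25,-.5,1.7,1.5]); print(s.x,s.cost, s.fun.round(1)); 
print(Rq(c['rotation']))
draw(c,model(*s.x[:3],s.x[4],s.x[3]),'fit1.png',(100,240,130,280),5)
```

```text
[ 0.54057111  0.19514995 -0.74871348  1.82249598  1.66909593] 6.332812577101835 [-1.1  0.6  0.6 -0.4 -0.3  0.1  0.2  0.5 -0.1  1.   0.8 -1.8 -1.   1.3
  1.  -1.3]
[[ 0.01348223  0.98165549 -0.19018603]
 [-0.99983978  0.01547497  0.00899655]
 [ 0.01177463  0.19003426  0.98170685]]
```

View pics/fit1.png

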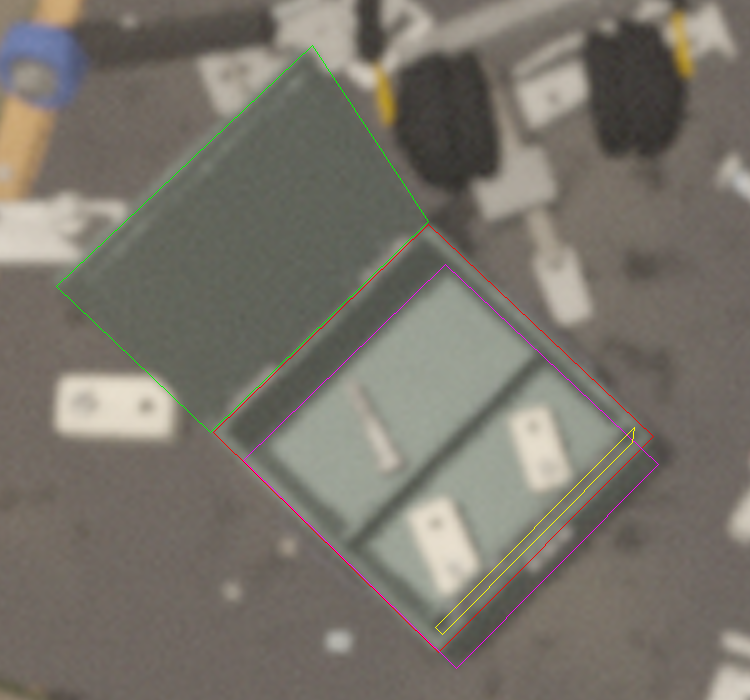

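```bash
cat >> h.py <<'E'
CASE=dict(x=.5406,y=.1952,yaw=-.7487)
def c2w(p,C=CASE):
    c,s=np.cos(C['yaw']),np.sin(C['yaw']); p=np.asarray(p,float)
    return np.array([C['x']+c*p[0]-s*p[1],C['y']+s*p[0]+c*p[1],p[2]])
def tgt(pos,xang,o=None):
    """moves row to TCP pos, pointing down, tool x at world angle xang; from measured pose"""
    o=o or get_obs(); M=Rq(o['tool_rot']); 
    X=np.array([np.cos(xang),np.sin(xang),0]);Z=np.array([0,0,-1.]);D=np.stack([X,np.cross(Z,X),Z],1)
    return np.round(M.T@(np.array(pos)-o['eef_pos'])/.025,2), np.round(np.degrees(R.from_matrix(M.T@D).as_rotvec())/10,2)
E
python3 - <<'E'
from h import *
print(tgt([.5,.15,.42],-.7487)); print(c2w([0,-.05,0]))
c=read_camera('wrist'); print(c['hand_eye'].round(4), c['mtx'].round(1)); print([k for k in c])
E
```

```text
(array([-14.74,  16.91,  -4.64]), array([-0.  ,  0.  , 11.37]))
[0.50656565 0.15857128 0.        ]
[[ 1.000e+00 -1.000e-04 -4.000e-04  1.300e-03]
 [-3.000e-04 -9.545e-01 -2.982e-01 -7.760e-02]
 [-4.000e-04  2.982e-01 -9.545e-01 -6.990e-02]
 [ 0.000e+00  0.000e+00  0.000e+00  1.000e+00]] [[321.2   0.  281.7]
 [  0.  321.2 210.9]
 [  0.    0.    1. ]]
['color', 'mtx', 'hand_eye']
```

apply_moves --moves '[[[0,0,-2.4],[0,0,0],-1],[[0,0,-4.6],[0,0,0],-1],[[-14.7,16.9,-4.6],[0,0,11.37],-1],[[-14.7,16.9,-4.6],[0,0,11.37],-1],[[-14.7,16.9,-4.6],[0,0,11.37],-1],[[-14.7,16.9,-4.6],[0,0,11.37],-1],[[-14.7,16.9,-4.6],[0,0,11.37],-1],[[-14.7,16.9,-4.6],[0,0,11.37],-1],[[-14.7,16.9,-4.6],[0,0,11.37],-1],[[-14.7,16.9,-4.6],[0,0,11.37],-1],[[-14.7,16.9,-4.6],[0,0,11.37],-1],[[-14.7,16.9,-4.6],[0,0,11.37],-1],[[-14.7,16.9,-4.6],[0,0,11.37],-1],[[-14.7,16.9,-4.6],[0,0,11.37],-1],[[-14.7,16.9,-4.6],[0,0,11.37],-1]]'

```text
t: 3.72
eef_pos: [0.5001, 0.1513, 0.419]
tool_rot: [-0.0, 0.931, -0.365, -0.0]
contact_force: [0.0, -0.2, -0.4]
gripper_width: 0.004
```

Run:
```python
from h import *
o=get_obs(); print(o['t'],o['eef_pos'],o['tool_rot'],o['q'].round(2),o['gripper_width'])
print(tgt([.5,.15,.42],-.7487))
c=save('wrist','w0.png'); M=Rq(o['tool_rot']); H=c['hand_eye']
eye=o['eef_pos']+M@H[:3,3]; rot=M@H[:3,:3]
draw(c,model(.5406,.1952,-.7487,1.669,1.822),'w0f.png',(0,420,0,560),1,eye,rot)
c=save('scene','s1.png');draw(c,model(.5406,.1952,-.7487,1.669,1.822),'s1f.png',(120,320,120,380),3)
```

```text
3.725 [0.50011488 0.1512683  0.41895087] [-7.94221786e-05  9.31079505e-01 -3.64816323e-01 -8.22207049e-06] [-0.91  0.13  0.57  1.79 -0.07  1.24 -1.08] 0.004181307944680804
(array([ 0.03,  0.04, -0.04]), array([-0.  ,  0.  ,  0.01]))
```

View pics/w0f.png

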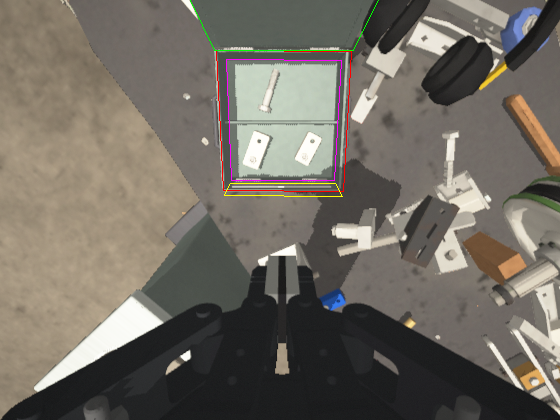

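View pics/s1f.png

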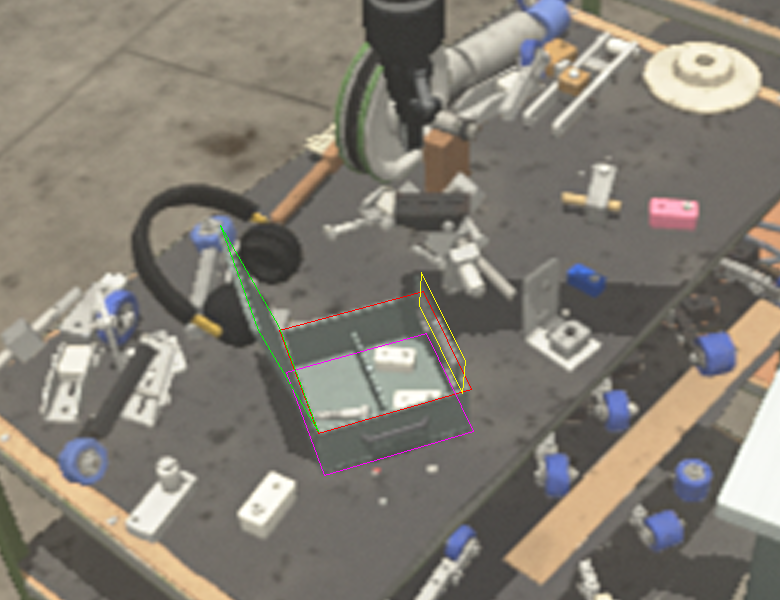

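Run:
```python
from h import *
o=get_obs(); c=read_camera('wrist'); H=c['hand_eye']
for z in(.06,.0726,.0856):
  for y in(-.011,0,.011):
    P=np.array([0.,y,z]); print(z,y,proj(c,P,H[:3,3],H[:3,:3]).round(1))
im=c['color'][:,:,::-1]; i=cv2.resize(im[20:220,180:400],None,fx=3.5,fy=3,interpolation=2)
i=cv2.resize(im[20:215,190:390],None,fx=3,fy=3,interpolation=2); cv2.imwrite('pics/w1.png',np.clip(i*1.4,0,255).astype(np.uint8))
i=cv2.resize(im[230:390,200:380],None,fx=3,fy=3,interpolation=2); cv2.imwrite('pics/w2.png',np.clip(i*2.,0,255).astype(np.uint8))
```

```text
0.06 -0.011 [[285.8 264.9]]
0.06 0 [[285.7 286.7]]
0.06 0.011 [[285.6 307.5]]
0.0726 -0.011 [[285.5 253. ]]
0.0726 0 [[285.4 273.4]]
0.0726 0.011 [[285.3 292.9]]
0.0856 -0.011 [[285.2 242.5]]
0.0856 0 [[285.1 261.6]]
0.0856 0.011 [[285. 280.]]
```

View pics/w1.png

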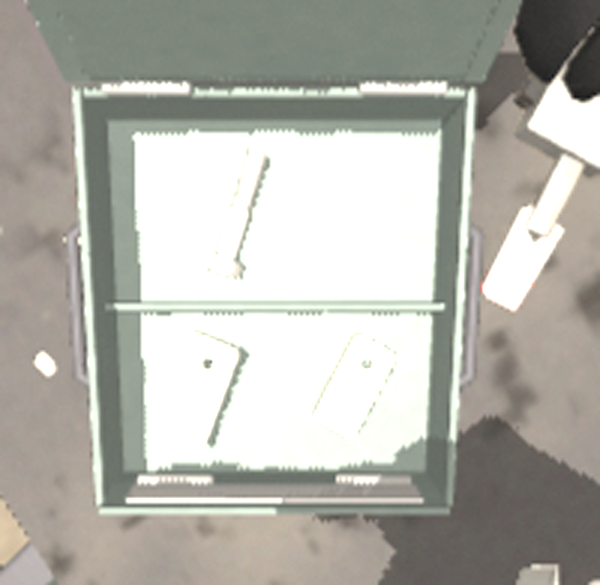

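View pics/w2.png

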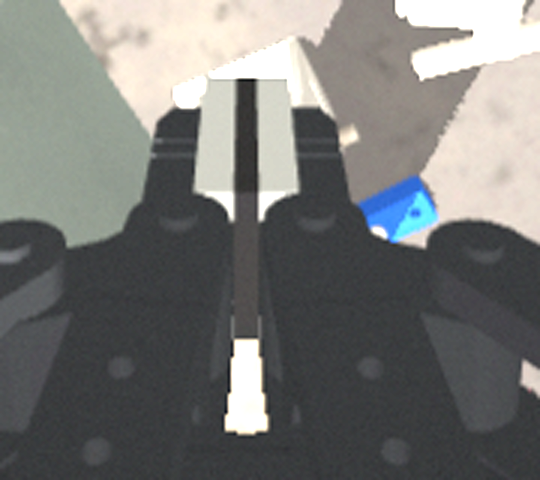

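Run:
```python
from h import *
t=read_camera('top');o=get_obs(); c=read_camera('wrist'); M=Rq(o['tool_rot']); H=c['hand_eye']
eye=o['eef_pos']+M@H[:3,3]; rot=M@H[:3,:3]
z=lambda a,o:(np.array(a)-2.5)/6.+o
w=lambda a:(np.array(a)-1)/3.+[190,20]
def res(p):
    m=model(*p[:3],p[4],p[3])
    tt=np.r_[(proj(t,m['rim'])-z([[52,305],[300,62],[575,313],[315,570]],[165,135])).ravel(),(proj(t,m['cov'])-z([[38,307],[340,35]],[135,105])).ravel()]
    f=proj(c,m['flap'],eye,rot)-w([[128,500],[422,500]])
    ww=np.r_[(proj(c,m['rim'],eye,rot)-w([[73,90],[474,88],[453,515],[98,515]])).ravel(),f.ravel()]
    return np.r_[tt*1.,ww]
s=least_squares(res,[.54,.2,-.75,1.8,1.6]); print(s.x,s.cost); print(s.fun.round(1))
draw(c,model(*s.x[:3],s.x[4],s.x[3]),'w3.png',(20,215,190,390),3,eye,rot)
```

```text
[ 0.53940527  0.19649991 -0.74773907  1.82016855  1.45335337] 114.71223959231754
[ -1.6   1.1   0.   -0.   -0.8   0.5  -0.3   0.9  -0.7   1.6   0.2  -1.2
  -0.2   0.7   1.6   1.3   0.7  -0.9  -0.5  -0.9 -10.    0.4  10.5   0.3]
```

View pics/w3.png

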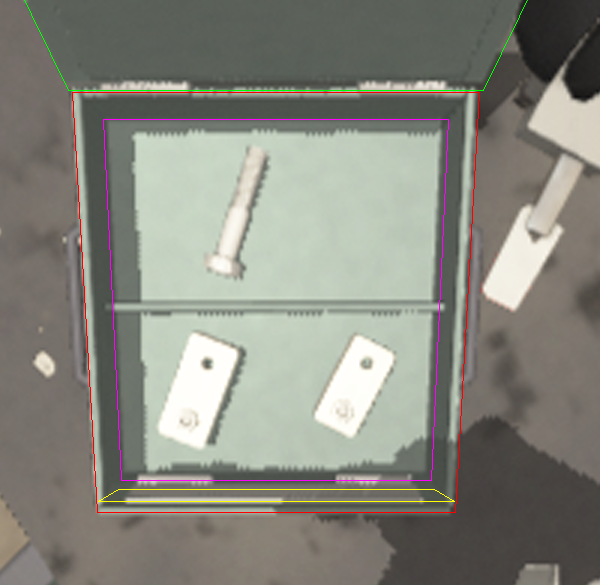

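```bash
sed -i "s/CASE=.*/CASE=dict(x=.5395,y=.1965,yaw=-.748)/" h.py
python3 - <<'E'
from h import *
print(tgt(c2w([0,-.12,.30]),-.748),tgt(c2w([0,-.12,.17]),-.748))
E
```

```text
(array([-0.08,  2.4 ,  4.76]), array([-0.,  0., -0.])) (array([-0.08,  2.4 ,  9.96]), array([-0.,  0., -0.]))
```

apply_moves --moves '[[[-0.1,2.4,2.0],[0,0,0],-1],[[-0.1,2.4,4.0],[0,0,0],-1],[[-0.1,2.4,5.5],[0,0,0],-1],[[-0.1,2.4,7.0],[0,0,0],-1],[[-0.1,2.4,8.5],[0,0,0],-1],[[-0.1,2.4,10.0],[0,0,0],-1],[[-0.1,2.4,10.0],[0,0,0],-1],[[-0.1,2.4,10.0],[0,0,0],-1]]'

```text
t: 4.97
eef_pos: [0.4583, 0.109, 0.17]
tool_rot: [-0.0, 0.931, -0.366, 0.0]
contact_force: [-0.2, 0.6, 0.3]
gripper_width: 0.003
```

Run:
```python
from h import *
o=get_obs(); print(o['eef_pos'],tgt(c2w([0,-.12,.17]),-.748))
c=save('wrist','w4.png')
c=read_camera('scene'); cv2.imwrite('pics/s2.png',cv2.resize(c['color'][120:320,120:380,::-1],None,fx=3,fy=3,interpolation=2))
```

```text
[0.45829251 0.10898119 0.1699784 ] (array([ 0.  ,  0.02, -0.  ]), array([-0.01, -0.  , -0.01]))
```

View pics/w4.png

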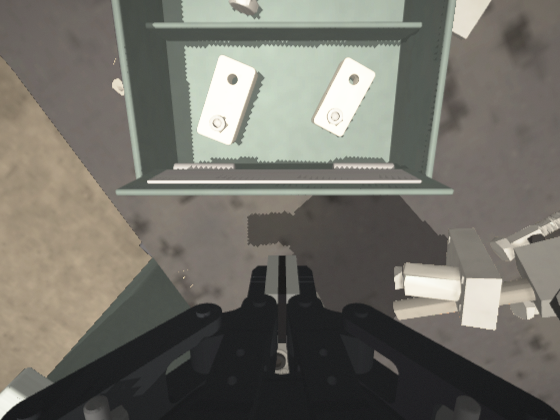

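View pics/s2.png

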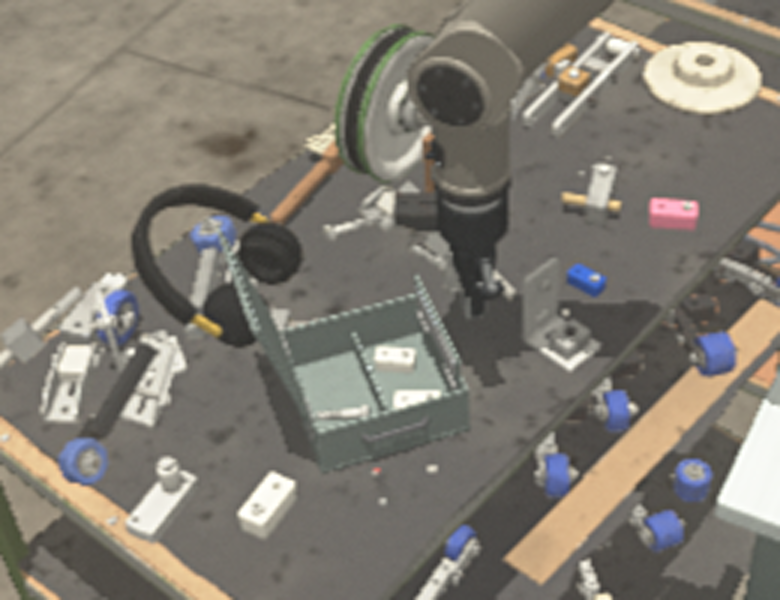

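apply_moves --moves '[[[0,-0.5,0],[0,0,0],-1],[[0,-0.8,0],[0,0,0],-1],[[0,-1.1,0],[0,0,0],-1],[[0,-1.25,0],[0,0,0],-1],[[0,-1.43,0],[0,0,0],-1],[[0,-1.6,0],[0,0,0],-1],[[0,-1.75,0.04],[0,0,0],-1],[[0,-1.9,0.1],[0,0,0],-1],[[0,-2.04,0.16],[0,0,0],-1]]'

```text
t: 6.2
eef_pos: [0.4928, 0.1468, 0.165]
tool_rot: [-0.0, 0.931, -0.366, 0.0]
contact_force: [-0.6, -0.7, 3.9]
gripper_width: -0.002
```

Run:
```python
from h import *
o=get_obs(); print(o['t'],o['eef_pos'],o['contact_force'])
c=save('wrist','w5.png')
```

```text
6.2 [0.49279592 0.14680704 0.16499921] [-0.5660057  -0.65904911  3.8578267 ]
```

View pics/w5.png

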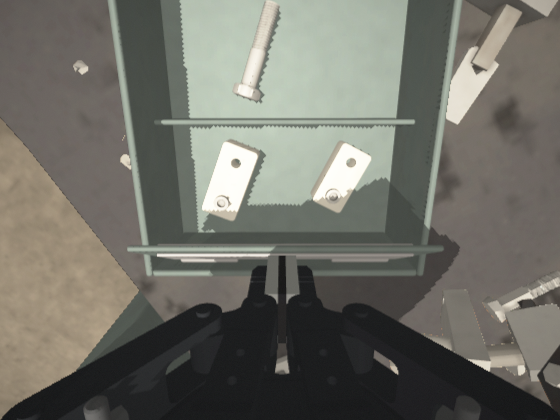

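apply_moves --moves '[[[0,-0.14,0.08],[0,0,0],-1],[[0,-0.27,0.18],[0,0,0],-1],[[0,-0.39,0.29],[0,0,0],-1],[[0,-0.49,0.41],[0,0,0],-1],[[0,-0.58,0.54],[0,0,0],-1],[[0,-0.67,0.68],[0,0,0],-1],[[0,-0.73,0.83],[0,0,0],-1],[[0,-0.78,0.98],[0,0,0],-1],[[0,-0.81,1.1],[0,0,0],-1],[[0,-0.84,1.2],[0,0,0],-1],[[0,-0.84,1.2],[0,0,0],-1]]'

```text
t: 7.62
eef_pos: [0.506, 0.1613, 0.1345]
tool_rot: [0.001, 0.931, -0.366, -0.001]
contact_force: [-0.2, -0.6, -0.2]
gripper_width: -0.0
```

Run:
```python
from h import *
o=get_obs(); print(o['t'],o['eef_pos'],o['contact_force'])
c=save('wrist','w6.png')
```

```text
7.625 [0.50603423 0.16134857 0.13445882] [-0.15454561 -0.58148506 -0.22763247]
```

View pics/w6.png

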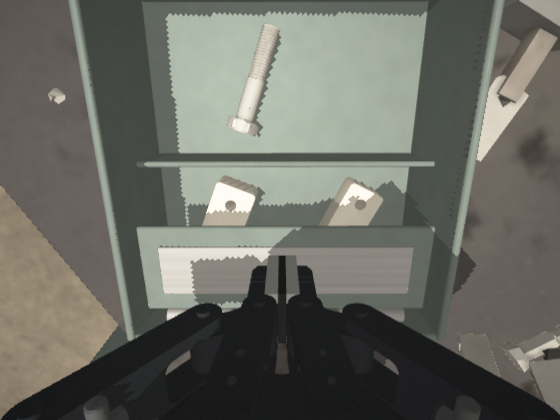

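apply_moves --moves '[[[0,0,0.06],[0,0,0],-1],[[0,0,0.12],[0,0,0],-1],[[0,0,0.12],[0,0,0],-1]]'

```text
t: 8.05
eef_pos: [0.5062, 0.1613, 0.1334]
tool_rot: [-0.0, 0.931, -0.366, -0.001]
contact_force: [-6.0, -1.7, 22.5]
gripper_width: 0.004
```

apply_moves --moves '[[[0,0,-2],[0,0,0],-1],[[0,0,-4],[0,0,0],-1],[[0,0,-6],[0,0,0],-1],[[0,0,-8],[0,0,0],-1],[[0,0,-10],[0,0,0],-1],[[0,0,-12],[0,0,0],-1],[[0,0,-12],[0,0,0],-1],[[0,0,-12],[0,0,0],-1]]'

```text
t: 9.05
eef_pos: [0.506, 0.1615, 0.4311]
tool_rot: [0.0, 0.931, -0.366, -0.001]
contact_force: [0.3, -0.2, 0.3]
gripper_width: -0.004
```

Run:
```python
from h import *
o=get_obs(); print(o['t'],o['eef_pos'],o['contact_force'])
print(tgt(c2w([-.03,.17,.42]),-.748),tgt(c2w([-.03,.17,.277]),-.748))
c=read_camera('wrist'); M=Rq(o['tool_rot']); H=c['hand_eye']
eye=o['eef_pos']+M@H[:3,3]; rot=M@H[:3,:3]
draw(c,model(.5395,.1965,-.748,0,1.82),'w7.png',(0,420,0,560),1,eye,rot)
c=read_camera('scene'); draw(c,model(.5395,.1965,-.748,0,1.82),'s3.png',(120,320,120,380),3)
```

```text
9.05 [0.50602984 0.16148199 0.43108961] [ 0.2946421  -0.19938282  0.31361407]
(array([-1.18, -8.74,  0.44]), array([ 0.01,  0.  , -0.01])) (array([-1.18, -8.74,  6.16]), array([ 0.01,  0.  , -0.01]))
```

View pics/w7.png

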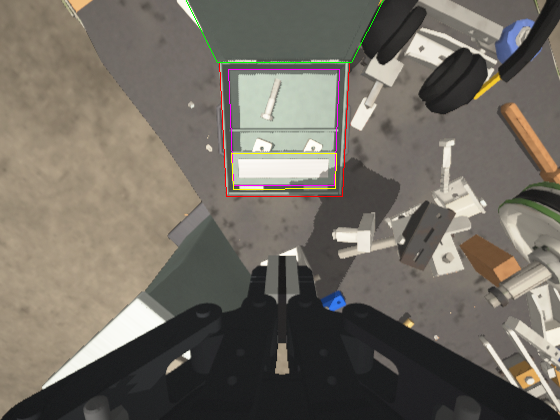

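View pics/s3.png

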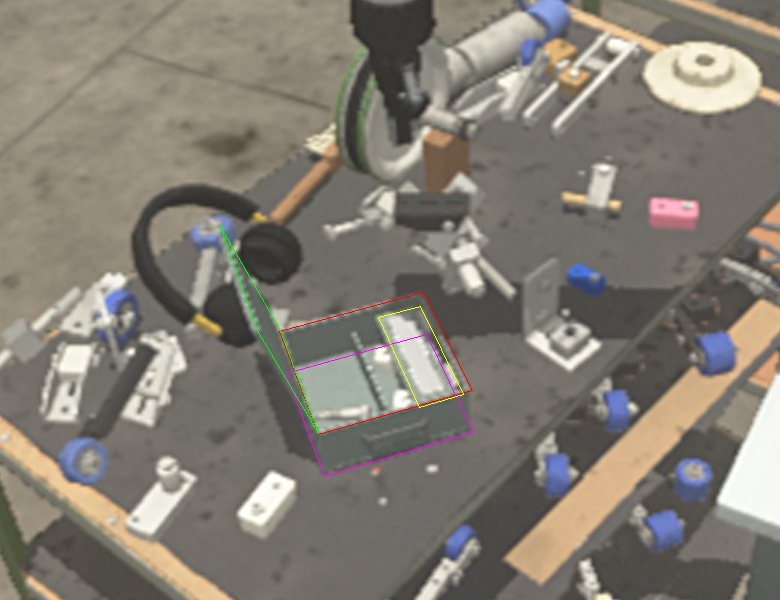

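apply_moves --moves '[[[-1.6,-2.5,0],[0,0,0],-1],[[-1.6,-5,0],[0,0,0],-1],[[-1.6,-7,0],[0,0,0],-1],[[-1.6,-8.8,0],[0,0,0],-1],[[-1.6,-8.8,0],[0,0,0],-1],[[-1.6,-8.8,2],[0,0,0],-1],[[-1.6,-8.8,4],[0,0,0],-1],[[-1.6,-8.8,4],[0,0,0],-1]]'

```text
t: 10.15
eef_pos: [0.6246, 0.3485, 0.3268]
tool_rot: [0.004, 0.93, -0.366, -0.003]
contact_force: [0.1, -0.2, -0.4]
gripper_width: 0.002
```

Run:
```python
from h import *
o=get_obs(); print(o['t'],o['eef_pos'],o['contact_force'])
print(tgt(c2w([-.04,.17,.277]),-.748))
c=save('wrist','w8.png')
c=read_camera('scene'); cv2.imwrite('pics/s4.png',cv2.resize(c['color'][120:320,120:380,::-1],None,fx=3,fy=3,interpolation=2))
c=read_camera('top'); cv2.imwrite('pics/t8.png',cv2.resize(c['color'][60:260,80:340,::-1],None,fx=3,fy=3,interpolation=2))
```

```text
10.15 [0.62463095 0.34847735 0.32684875] [ 0.07067091 -0.18823463 -0.35819758]
(array([ 0.04, -0.05,  1.99]), array([ 0.06,  0.02, -0.01]))
```

View pics/w8.png

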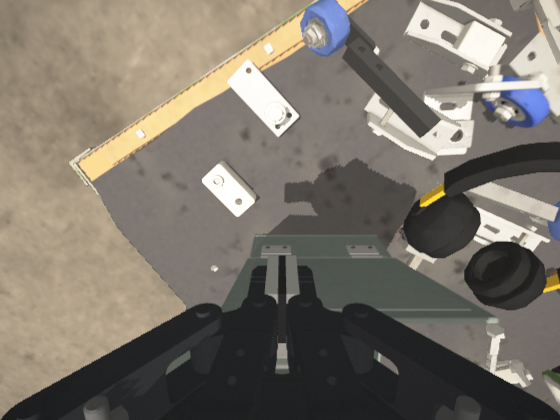

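View pics/s4.png

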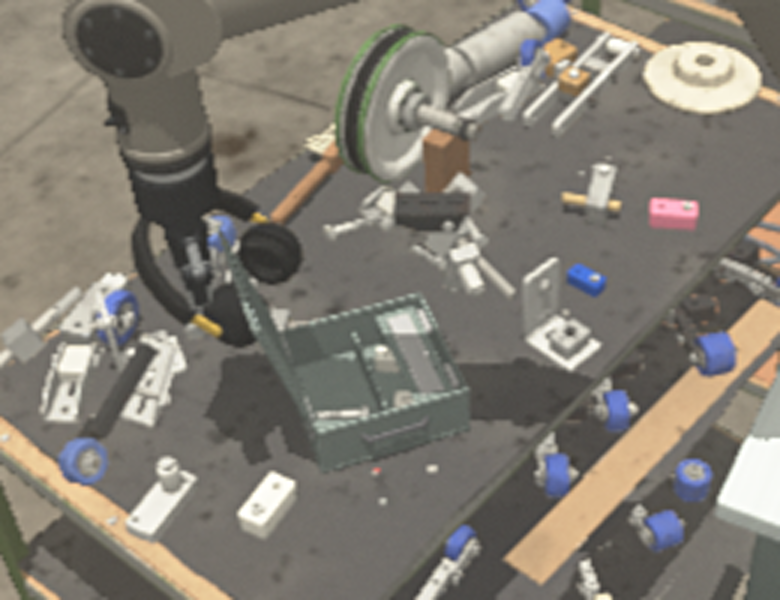

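View pics/t8.png

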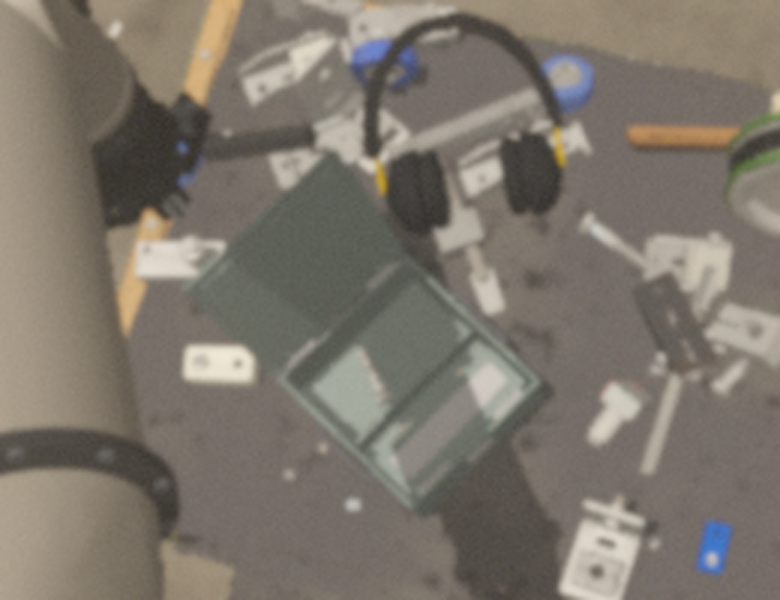

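apply_moves --moves '[[[0,-0.1,0.7],[0,0,0],-1],[[0,-0.1,1.4],[0,0,0],-1],[[0,-0.1,2.0],[0,0,0],-1],[[0,-0.1,2.0],[0,0,0],-1]]'

```text
t: 10.8
eef_pos: [0.628, 0.3515, 0.2798]
tool_rot: [0.001, 0.931, -0.366, -0.001]
contact_force: [-0.2, -0.6, 0.2]
gripper_width: -0.001
```

Run:
```python
from h import *
C=c2w
o=get_obs(); print(o['t'],o['eef_pos'],o['contact_force'])
print(tgt(c2w([-.04,.17,.277]),-.748))
c=CASE; d=o['eef_pos'][:2]-[c['x'],c['y']]; y0=(-np.sin(-c['yaw'])*-1*d[0]*1+np.cos(c['yaw'])*d[1])*1e3; z0=(o['eef_pos'][2]-.0726)*1e3
y0=(-np.sin(c['yaw'])*d[0]+np.cos(c['yaw'])*d[1])*1e3
print(y0,z0)
for th in np.arange(1.5,-.01,-.1):
    u=130*np.cos(th)-3.5*np.sin(th); z=74+130*np.sin(th)+3.5*np.cos(th)
    yc=85-u+11
    print(round(th,1), 'dy %.2f dz %.2f'%((y0-yc)/25,(z0-z)/25))
c=save('wrist','w9.png')
```

```text
10.8 [0.62800076 0.35152083 0.27975255] [-0.16482766 -0.59582842  0.16487358]
(array([0.02, 0.15, 0.11]), array([ 0.02,  0.01, -0.01]))
173.8340437761015 207.15255177770104
1.5 dy 3.34 dz 0.13
1.4 dy 3.86 dz 0.18
1.3 dy 4.37 dz 0.28
1.2 dy 4.87 dz 0.43
1.1 dy 5.35 dz 0.63
1.0 dy 5.81 dz 0.87
0.9 dy 6.24 dz 1.17
0.8 dy 6.64 dz 1.50
0.7 dy 7.00 dz 1.87
0.6 dy 7.33 dz 2.27
0.5 dy 7.61 dz 2.71
0.4 dy 7.85 dz 3.17
0.3 dy 8.04 dz 3.66
0.2 dy 8.18 dz 4.16
0.1 dy 8.27 dz 4.67
-0.0 dy 8.31 dz 5.19
```

View pics/w9.png

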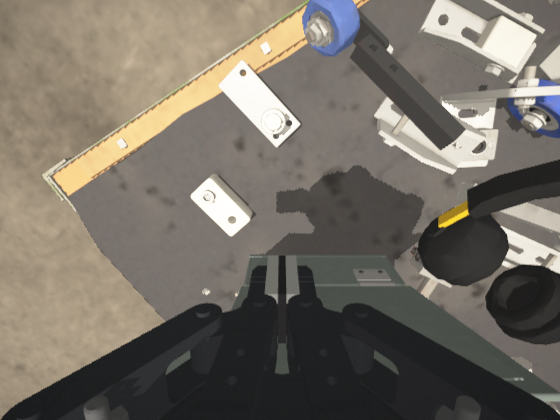

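apply_moves --moves '[[[0,0.4,0.1],[0,0,0],-1],[[0,0.8,0.1],[0,0,0],-1],[[0,1.1,0.1],[0,0,0],-1],[[0,1.4,0.1],[0,0,0],-1],[[0,1.7,0.1],[0,0,0],-1],[[0,2.0,0.1],[0,0,0],-1]]'

```text
t: 11.6
eef_pos: [0.5949, 0.3153, 0.2801]
tool_rot: [-0.001, 0.931, -0.366, 0.0]
contact_force: [2.6, 2.8, 2.5]
gripper_width: 0.0
```

Run:
```python
from h import *
o=get_obs(); print(o['t'],o['eef_pos'],o['contact_force'])
c=save('wrist','w10.png')
c=read_camera('scene'); cv2.imwrite('pics/s5.png',cv2.resize(c['color'][120:320,120:380,::-1],None,fx=3,fy=3,interpolation=2))
```

```text
11.6 [0.59488349 0.31532941 0.28008152] [2.59730772 2.80631193 2.51490368]
```

View pics/s5.png

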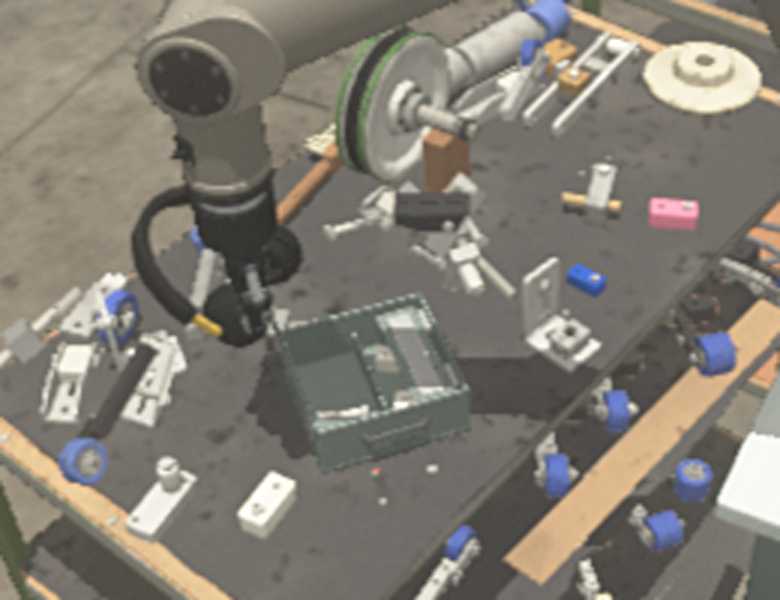

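apply_moves --moves '[[[0,0.35,0],[0,0,0],-1],[[0,0.7,0],[0,0,0],-1],[[0,1.05,0],[0,0,0],-1],[[0,1.34,0.03],[0,0,0],-1],[[0,1.6,0.05],[0,0,0],-1],[[0,1.86,0.08],[0,0,0],-1],[[0,2.12,0.13],[0,0,0],-1],[[0,2.37,0.18],[0,0,0],-1],[[0,2.62,0.25],[0,0,0],-1],[[0,2.87,0.33],[0,0,0],-1],[[0,3.11,0.42],[0,0,0],-1],[[0,3.35,0.53],[0,0,0],-1],[[0,3.58,0.65],[0,0,0],-1],[[0,3.81,0.77],[0,0,0],-1]]'

```text
t: 13.45
eef_pos: [0.5296, 0.245, 0.2599]
tool_rot: [0.0, 0.931, -0.366, -0.0]
contact_force: [1.9, 0.9, 1.7]
gripper_width: -0.004
```

Run:
```python
from h import *
o=get_obs(); print(o['t'],o['eef_pos'],o['contact_force'])
c=save('wrist','w11.png')
c=read_camera('scene'); cv2.imwrite('pics/s6.png',cv2.resize(c['color'][120:320,120:380,::-1],None,fx=3,fy=3,interpolation=2))
```

```text
13.45 [0.52962339 0.24503544 0.25989397] [1.89053937 0.88334634 1.71713027]
```

View pics/s6.png

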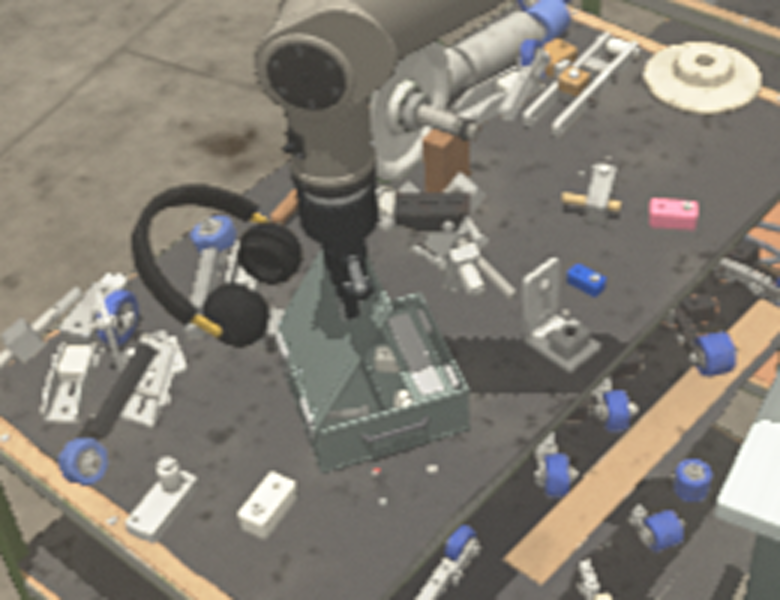

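View pics/w11.png

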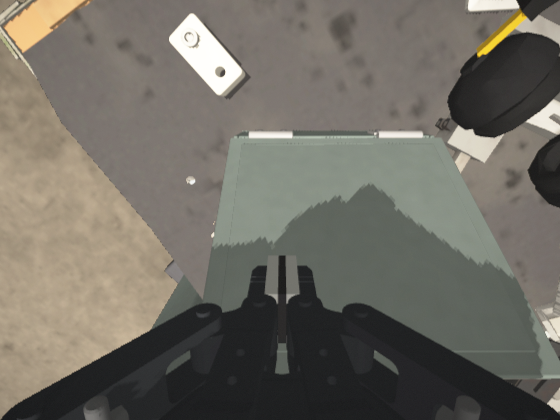

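apply_moves --moves '[[[0,0.22,0.15],[0,0,0],-1],[[0,0.43,0.3],[0,0,0],-1],[[0,0.63,0.46],[0,0,0],-1],[[0,0.83,0.63],[0,0,0],-1],[[0,1.01,0.81],[0,0,0],-1],[[0,1.19,1.0],[0,0,0],-1],[[0,1.36,1.2],[0,0,0],-1],[[0,1.52,1.4],[0,0,0],-1],[[0,1.66,1.62],[0,0,0],-1],[[0,1.8,1.84],[0,0,0],-1],[[0,1.92,2.07],[0,0,0],-1],[[0,2.04,2.3],[0,0,0],-1],[[0,2.14,2.54],[0,0,0],-1],[[0,2.23,2.79],[0,0,0],-1],[[0,2.3,3.04],[0,0,0],-1],[[0,2.37,3.29],[0,0,0],-1],[[0,2.42,3.54],[0,0,0],-1],[[0,2.46,3.8],[0,0,0],-1]]'

```text
t: 15.8
eef_pos: [0.4879, 0.2003, 0.1647]
tool_rot: [0.0, 0.931, -0.366, -0.0]
contact_force: [-0.4, -0.7, 0.7]
gripper_width: -0.001
```

Run:
```python
from h import *
o=get_obs(); print(o['t'],o['eef_pos'],o['eef_pos'][2]-.0726,o['contact_force'])
c=save('wrist','w12.png')
c=read_camera('scene'); cv2.imwrite('pics/s7.png',cv2.resize(c['color'][120:320,120:380,::-1],None,fx=3,fy=3,interpolation=2))
```

```text
15.8 [0.48785415 0.2002956  0.16465024] 0.09205023801904466 [-0.384928   -0.6894545   0.69975507]
```

View pics/s7.png

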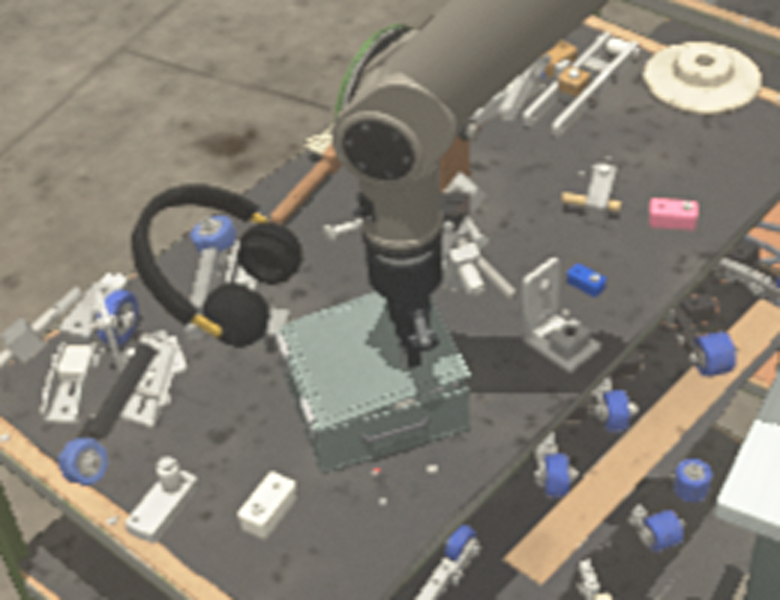

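apply_moves --moves '[[[0,0.02,0.15],[0,0,0],-1],[[0,0.03,0.3],[0,0,0],-1],[[0,0.04,0.42],[0,0,0],-1],[[0,0.04,0.52],[0,0,0],-1],[[0,0.04,0.58],[0,0,0],-1],[[0,0.04,0.58],[0,0,0],-1]]'

```text
t: 16.65
eef_pos: [0.4873, 0.1997, 0.1505]
tool_rot: [0.0, 0.931, -0.366, -0.0]
contact_force: [0.2, 0.8, -0.5]
gripper_width: -0.002
```

apply_moves --moves '[[[0,0,0.05],[0,0,0],-1],[[0,0,0.1],[0,0,0],-1],[[0,0,0.1],[0,0,0],-1]]'

```text
t: 17.02
eef_pos: [0.4875, 0.1996, 0.1499]
tool_rot: [-0.001, 0.931, -0.366, -0.001]
contact_force: [-7.1, -2.8, 23.1]
gripper_width: 0.001
```

apply_moves --moves '[[[0,0,-1],[0,0,0],-1],[[0,0,-3],[0,0,0],-1],[[0,0,-5],[0,0,0],-1],[[0,0,-7],[0,0,0],-1],[[0,0,-9],[0,0,0],-1],[[0,2,-11],[0,0,0],-1],[[0,4,-11],[0,0,0],-1],[[0,4,-11],[0,0,0],-1],[[0,4,-11],[0,0,0],-1]]'

```text
t: 18.15
eef_pos: [0.4192, 0.1268, 0.4232]
tool_rot: [-0.001, 0.931, -0.366, -0.0]
contact_force: [-0.2, 0.4, 0.1]
gripper_width: -0.002
```

Run:
```python
from h import *
o=get_obs(); print(o['t'],o['eef_pos'],o['contact_force'])
c=read_camera('wrist'); M=Rq(o['tool_rot']); H=c['hand_eye']
eye=o['eef_pos']+M@H[:3,3]; rot=M@H[:3,:3]
draw(c,model(.5395,.1965,-.748,0,0),'w13.png',(0,200,160,420),3,eye,rot)
c=read_camera('scene'); draw(c,model(.5395,.1965,-.748,0,0),'s8.png',(120,320,120,380),3)
```

```text
18.15 [0.41919535 0.12679407 0.42323712] [-0.16659648  0.42858524  0.05166507]
```

View pics/w13.png

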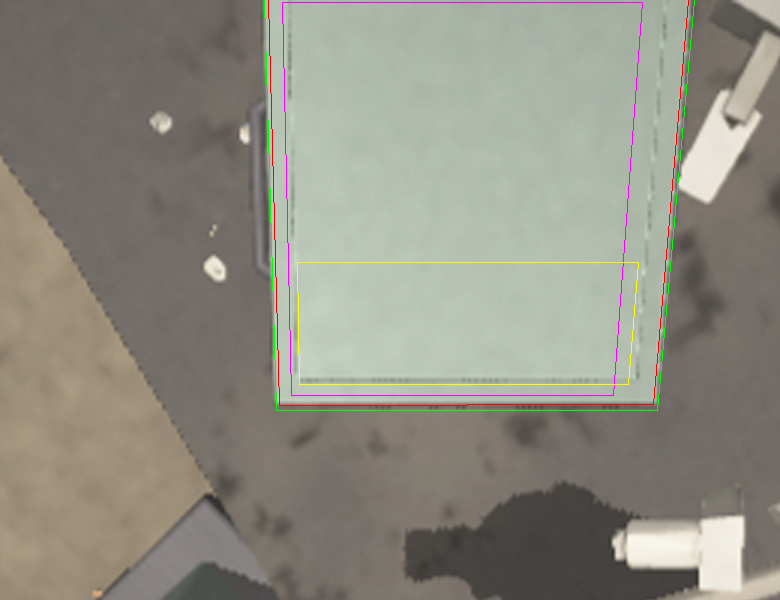

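View pics/s8.png

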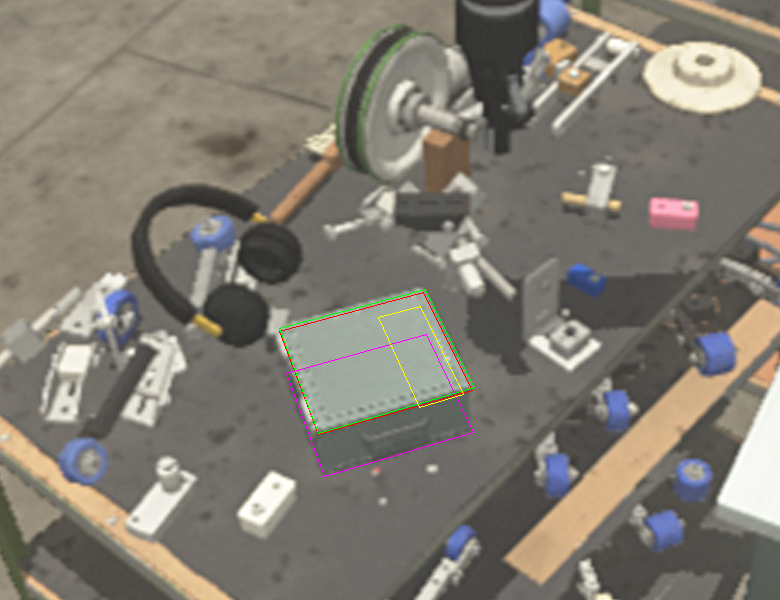

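```bash
python3 -c "
from station import *
print(hand_in())"
```

```text
the job is handed in; nothing more can be done
None
```

The case is closed: I pushed the flap down flat first, then the cover shut on top, and handed the job in at about 18 s of the 58 s allowed. All pushing was done with the shut fingertips.

- **Flap:** it went down along its arc and was pressed to its stop. The fingertip force rose to about 22 N with the tip at the expected flat height, and the wrist picture afterwards showed it flat over the blocks.
- **Cover:** it was swung shut from its outer face at about 0.4–0.8 rad/s, well under the 3 rad/s slam limit. It was then pressed home with about 23 N, with the tip at 77 mm, which matches a shut cover.
- **Last pictures:** with the arm raised clear and no contact force, the wrist and scene views match the shut-cover model to a few pixels. The case has not visibly shifted and the things beside it stand where they were.
- **Disagreements:**
  - The fitted case turn was −0.75 rad, outside the stated −0.6 to 0.2. All three cameras agreed with it, so I used it.
  - The flap's starting angle came out between 1.45 and 1.67 rad depending on the view. That did not matter for the push.

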